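Turn the stray heat sink over and complete the tray

TASK

One heat sink was left on the bench lying on its fins. Turn it over by standing it on one of its edges on the bench, letting go and taking it again from the other side, then lay it fins up in whichever tray pocket is empty, flat on the pocket floor with its fins running the same way as those of the other three. Set it down each time, never drop or topple it, and leave the other three heat sinks in their pockets.

Things in the scene. Friction and masses are not known exactly. Their poses are not given: they have to be found in the camera images.
- loose_sink (a point): centre of the loose heat sink: bare aluminium, 40 x 40 mm and 20 mm high (a flat base plate on one face, thin upright fins on the other), 40 to 85 g. It starts on the bench lying on its fin tips. Its z axis points from the base plate to the fin tips (so straight down at the start); its fins run along its x axis. The four sides are flat enough to grip or to stand on.
- loose_heat_sink: the same loose heat sink; origin in the middle of its base plate's outer face, 10 mm from its centre, same axes
- tray: flat grey plastic parts tray, fixed, 120 x 120 mm, floor 4 mm thick; origin under its centre on the bench, axes along its edges, z up. Its 2 x 2 pockets, 66 mm apart, are 45 x 45 mm inside, bounded at the corners by L-shaped ribs 4 mm wide, tops 8 mm above the bench; mid-side gaps of 28 mm leave room for fingers. Three pockets hold a heat sink, one is empty; which one varies.
- pocket_1 (a point): centre of the inner floor of the tray's -x -y pocket (tray axes), 4 mm above the bench; full or empty
- pocket_2 (a point): centre of the inner floor of the tray's -x +y pocket (tray axes), 4 mm above the bench; full or empty
- pocket_3 (a point): centre of the inner floor of the tray's +x -y pocket (tray axes), 4 mm above the bench; full or empty
- pocket_4 (a point): centre of the inner floor of the tray's +x +y pocket (tray axes), 4 mm above the bench; full or empty
- sink_a (a point): centre of heat sink a, one of three that lie in pockets of the tray; same part and axes as the loose one, fins up, centre 14 mm above the bench, fins along the tray's x axis. Lies loose in its pocket.
- sink_b (a point): centre of heat sink b, one of three that lie in pockets of the tray; same part and axes as the loose one, fins up, centre 14 mm above the bench, fins along the tray's x axis. Lies loose in its pocket.
- sink_c (a point): centre of heat sink c, one of three that lie in pockets of the tray; same part and axes as the loose one, fins up, centre 14 mm above the bench, fins along the tray's x axis. Lies loose in its pocket.

How it is judged:
By the outcome, as a careful person would: the job done as asked, in the order asked, and still so for the second after the job is handed in, with the robot touching nothing.
It also fails if it takes over 64 s, if anything falls off the work surface, if the arm or the gripper's body presses on something with over 40 N, if the wrist force passes 120 N, or if a joint passes its speed limit or range.

ROBOT

A 7-joint arm with a two-finger parallel gripper is mounted at the origin on a cart in front of the work surface, level with it; the furniture and walls round the work are solid. World frame = base frame: x ahead of the robot, y to its left, z up, the work surface at z = 0. Lengths are in m, angles in rad, forces in N, time in s.
With the tool pointing down it reaches from about 0.4 to 0.85 m from the base axis. Payload 10.4 kg.
Tool frame: the origin (TCP) lies between the finger pads; the fingertips stand 22 mm ahead of it and the grasp point (between the pads) lies 3 mm ahead of it; z points along the fingers, y is the line along which they close (so a half turn about z gives the same grasp; the last joint's range is limited). The gripper opens to 85 mm and grips with 20 to 120 N. Pads are 22 mm wide; open, the fingers measure 114 mm over their backs; the gripper's body (76 mm by 85 mm) begins 54 mm behind the grasp point. The pads swing forward as they close: fully open they stand 13 mm farther back than shut.
Start: joints at [-1.255, 0.332, -0.065, 1.46, 0.022, 1.35, -0.088], TCP at [0.208, 0.589, 0.253] pointing down, gripper open.
Joint ranges: [-2.6, 2.6], [-0.5, 2.12], [-1.47, 1.34], [0.16, 2.42], [-1.27, 4.41], [0.06, 2.06], [-2.6, 2.6]. Speed limits (rad/s): [2.22, 2.22, 2.79, 2.79, 3.14, 3.14, 3.14].

INTERFACE

Orientations are given as a unit quaternion [x, y, z, w].
In Python, from workcell import manip, camera, ticket, boxes_of, outline_of gives the robot as it stands.
- The arm moves only by the tool carry_out, never from a script. Its argument "deltas" is a list of rows, each a list of 5 numbers: the shift along the tool's x, y, z as a fraction of full scale, then the turn about the tool's z as a fraction of full scale, then the opening, from -1 (shut) to 1 (fully open), so that 0 is half open. In form: [[tx, ty, tz, spin, gripper], ...]. A call has 1 to 20 rows; each row is the pose to reach, as a shift and turn from the pose commanded when the call began, along the tool's axes at that moment; what a row does not reach only later rows make up. Full scale, the value 1, is 150 mm for a shift and 30 degrees for a turn. A row lasts 1/8 s, in which the tool goes at most 62.5 mm and 10.7 degrees, less where a joint would pass 70% of its speed; a pose out of reach is approached as far as the arm can. A call with a number of a shift or a turn outside -1 to 1 is refused whole. A call with a gripper value outside its range is refused whole. The fingers move at their own pace and stop on an object; "force" is the grip in N (left out, the last holds). Time passes only in rows, so rows that repeat a pose let the fingers close. It gives the time, the measured TCP pose, the force, the opening and the grip force at its end, in the units of the state.
- manip.get_obs(): the state, without advancing time (a new reading comes with each control period).
- camera(name): name is "scene" or "top" or "wrist"; returns a dict with "img" (420x560x3 uint8, red, green, blue), "depth" (420x560 float32, m along the optical axis (not along the pixel's ray), 0 where there is no reading), "vertical_fov" (degrees; the focal length in pixels is half the picture's height over the tangent of half this angle, whatever the lens; pixels are square), "cx", "cy" (the principal point, pixels), "R" (3x3) and "t" (3): a world point X has camera coordinates R X + t. Camera axes: x right, y down, z forward; pixel columns grow to the right and rows downward; lengths in m; the calibration is good to about 2 mm. A picture is of the moment at which its call begins.
- ticket.hand_in(): hands the job in; it is judged then, once.
Trained networks look in a picture, given as the dict that the camera call returned (one of the last four; its "shot" number tells which), for a name from the list of things; names that differ only in an ending like _2 or _b are one class to them, and where a whole thing is asked for, a point or a joint stands for the part that bears it (a point fixed in the world has none). Each returns a list of dicts, best first, with "conf" (0 to 1); they miss things now and then, are a little off and sometimes report something else, mostly with a low value. They report only what shows in the picture. A call takes as long as a camera call.
- boxes_of(query, picture): "position" ([x, y, z] in m, in world coordinates, good to about 4 mm: the middle of the surface that is visible of it).
- outline_of(query, picture): "region" (420x560 bool, what is visible of it).
The state is a dict: "clock": time; "joint_pos": joint angles; "joint_velocities": joint speeds; "tau": joint torques, N m; "position": TCP position; "ee_rot": TCP orientation; "ft_force": force on the tool from outside, world axes, zero at the start; "torque": the same for the moment, N m; "grip_width": opening from 0.0 (shut) to 1.0 (fully open); "grasp_force": force on a finger pad.
Only numpy, scipy, OpenCV 4.12 (cv2) and the standard library are available. Lean on these libraries where they do the work, as an engineer would, in place of code of your own. Each camera call takes 0.05 s, during which the arm holds its last target. There are 200 camera calls.

## Working session

There is one attempt and no reset: what is moved stays moved. The work goes in short steps, Python scripts to look and compute and a tool call to move; the robot and the scene stay as the last step left them, time stands still between calls to the robot, and variables do not carry over. Pictures are saved under pics/ and viewed, at most 10 in all, crops included, and the job is handed in when it is done.

Besides the shell and the picture viewer there is one more tool, called as a command line: name --pt "numbers of a row" for each row, then --argument value for the rest. carry_out: Moves the arm, as the interface text tells. Its arguments: {"type":"object","properties":{"deltas":{"type":"array","items":{"type":"array","items":{"type":"number"}}},"force":{"type":"number"}},"required":["deltas"]}

```bash
mkdir -p pics; ls; cat > h.py <<'E'
import numpy as np, cv2
from workcell import manip, camera, ticket, boxes_of, outline_of
from scipy.spatial.transform import Rotation as Ro
def f(c): return c["img"].shape[0]/2/np.tan(np.radians(c["vertical_fov"])/2)
def cloud(c):
    d=c["depth"]; v,u=np.mgrid[:d.shape[0],:d.shape[1]]; k=f(c)
    P=np.stack([(u-c["cx"])/k*d,(v-c["cy"])/k*d,d],-1)
    return (P-c["t"])@c["R"]   # R^T (P-t)
def save(c,n): cv2.imwrite(f"pics/{n}.png",c["img"][...,::-1])
E
python3 - <<'E'
from h import *
o=manip.get_obs(); print({k:np.round(v,3) for k,v in o.items()})
for n in("scene","top"):
    c=camera(n); save(c,n+"0"); print(n,-c["R"].T@c["t"])
    for q in("loose_heat_sink","loose_sink","tray","sink_a"):
        print(q,[(np.round(b["position"],3).tolist(),round(b["conf"],2)) for b in boxes_of(q,c)])
E
```

```text
pics
{'clock': np.float64(0.0), 'joint_pos': array([-1.255,  0.333, -0.065,  1.461,  0.022,  1.35 , -0.088]), 'joint_velocities': array([ 0.   , -0.   ,  0.001,  0.002,  0.   , -0.001, -0.   ]), 'tau': array([ 0.0000e+00, -6.2545e+01,  5.0000e-02, -3.9160e+01,  1.6000e-02,
        1.0000e-02,  0.0000e+00]), 'position': array([0.208, 0.589, 0.252]), 'ee_rot': array([ 0.169,  0.986, -0.001, -0.   ]), 'ft_force': array([-0.066,  0.803, -1.018]), 'torque': array([-0.012,  0.025, -0.054]), 'grasp_force': np.float64(0.0), 'grip_width': np.float64(0.996)}
scene [ 0.13882177 -0.2614125   0.54275022]
loose_heat_sink [([0.35, 0.32, 0.018], 0.73)]
loose_sink [([0.35, 0.326, 0.018], 0.71)]
tray []
sink_a [([0.554, 0.394, 0.023], 0.92), ([0.482, 0.342, 0.024], 0.67), ([0.55, 0.335, 0.025], 0.59)]
top [0.37286184 0.35434055 0.91309238]
loose_heat_sink [([0.348, 0.326, 0.02], 0.82)]
loose_sink [([0.556, 0.41, 0.012], 0.62), ([0.347, 0.326, 0.017], 0.6), ([0.509, 0.388, 0.006], 0.36)]
tray [([0.554, 0.345, 0.011], 0.68), ([0.509, 0.384, 0.004], 0.55)]
sink_a [([0.554, 0.409, 0.013], 0.77), ([0.485, 0.354, 0.01], 0.74)]
```

View pics/top0.png

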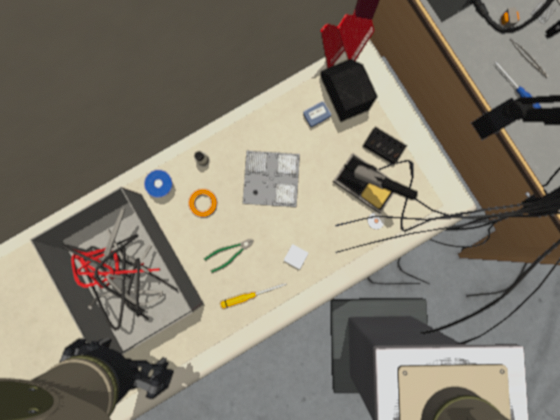

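View pics/scene0.png

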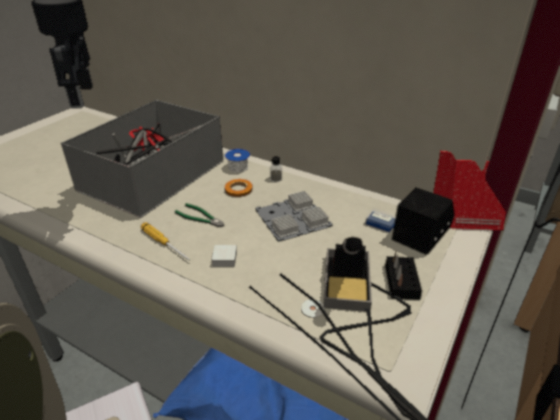

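```bash
python3 - <<'E'
from h import *
c=camera("top"); P=cloud(c)
for n,z0,z1,x0,x1,y0,y1 in(("loose",.012,.03,.28,.42,.25,.4),("sinks",.016,.035,.42,.65,.25,.5),("tray",.0025,.035,.42,.68,.22,.52)):
    m=(P[...,2]>z0)&(P[...,2]<z1)&(P[...,0]>x0)&(P[...,0]<x1)&(P[...,1]>y0)&(P[...,1]<y1)
    k,l,s,ce=cv2.connectedComponentsWithStats(m.astype(np.uint8))
    for i in range(1,k):
        if s[i,4]<60: continue
        Q=P[l==i]; r=cv2.minAreaRect((Q[:,:2]*1000).astype(np.float32))
        print(n,s[i],np.round(r[0],1),np.round(r[1],1),round(r[2],1),"z",np.round(np.percentile(Q[:,2],[5,50,95]),4))
E
```

```text
loose [283 244  26  26 351] [348.9 327.7] [39.9 39.8] 60.5 z [0.0167 0.0195 0.0214]
sinks [307 119  17   7  63] [642.8 280. ] [35.2 14.2] 89.7 z [0.0173 0.0196 0.0213]
tray [290 105  42  32 494] [647.9 288.5] [63.1 90.8] 2.3 z [0.0029 0.0185 0.0214]
tray [332 104  12  21  74] [661.5 229.8] [40.   5.8] 22.9 z [0.0033 0.0192 0.0332]
tray [206 106  20  14 113] [668.2 500. ] [ 3.2 46.7] 31.4 z [0.0043 0.0184 0.0338]
tray [ 240  146   64   68 2515] [519.5 376.9] [139.1 149.5] 87.6 z [0.0028 0.0056 0.0232]
tray [329 160  16  30 193] [527.9 235.3] [30.  65.8] 89.9 z [0.0027 0.0109 0.0318]
tray [207 190  12  35 219] [459.2 508.2] [23.3 74.8] 89.6 z [0.0028 0.011  0.0138]
```

```bash
python3 - <<'E'
from h import *
c=camera("top"); P=cloud(c); print("f",f(c))
for n,u0,u1,v0,v1,z0 in(("bin",20,215,175,370,.04),("black",315,380,58,118,.03)):
    S=P[v0:v1,u0:u1].reshape(-1,3); S=S[(S[:,2]>z0)&(S[:,2]<.15)]
    r=cv2.minAreaRect((S[:,:2]*1000).astype(np.float32)); print(n,len(S),np.percentile(S[:,2],[5,25,50,75,90,95]).round(3),np.round(r[0]),np.round(r[1]),round(r[2],1),cv2.boxPoints(r).round())
# bin right wall top profile: row scan in the image
for v in(240,270): print(v,[tuple(np.round(P[v,u]*1000).astype(int).tolist()) for u in range(155,205,2)])
s=camera("scene"); im=s["img"]
cv2.imwrite("pics/crop1.png",np.hstack([cv2.resize(im[225:285,190:260][...,::-1],(380,330),interpolation=cv2.INTER_CUBIC),cv2.resize(c["img"][140:280,230:330][...,::-1],(236,330),interpolation=cv2.INTER_CUBIC)]))
# front bench edge
print([tuple(np.round(P[v,300]*1000).astype(int).tolist()) for v in range(262,310,3)])
E
```

```text
f 414.5980671237634
bin 10398 [0.046 0.065 0.084 0.103 0.119 0.122] [362. 684.] [351. 311.] 30.1 [[132. 730.]
 [288. 461.]
 [592. 637.]
 [435. 906.]]
black 2156 [0.036 0.064 0.084 0.085 0.086 0.087] [722. 214.] [136.  76.] 21.8 [[644. 224.]
 [672. 153.]
 [799. 204.]
 [771. 274.]]
240 [(387, 606, 95), (387, 606, 80), (387, 607, 64), (388, 607, 51), (388, 607, 37), (388, 607, 23), (388, 607, 7), (388, 604, 1), (388, 599, 3), (388, 595, 1), (388, 591, 2), (388, 587, 1), (388, 583, -1), (388, 578, 0), (388, 573, 1), (388, 569, 2), (388, 564, 2), (388, 560, 1), (388, 556, 1), (388, 552, -1), (387, 547, 2), (387, 543, 1), (387, 538, 1), (387, 534, 2), (387, 530, 0)]
270 [(328, 605, 94), (329, 600, 97), (328, 597, 96), (323, 619, 5), (324, 614, 8), (323, 611, 5), (330, 574, 121), (329, 573, 113), (328, 573, 99), (328, 572, 87), (327, 571, 76), (326, 571, 61), (325, 570, 48), (324, 570, 28), (323, 569, 15), (323, 568, 2), (322, 564, 2), (322, 560, 1), (322, 555, 2), (322, 551, 2), (322, 546, 3), (322, 542, 3), (322, 538, -1), (322, 533, 2), (322, 529, 0)]
[(337, 318, 20), (331, 319, 21), (324, 319, 18), (317, 318, 3), (311, 318, 4), (304, 318, 2), (297, 318, 0), (291, 318, 1), (285, 319, 4), (278, 319, 1), (272, 319, 3), (265, 319, 1), (259, 319, -1), (252, 319, -2), (246, 319, -3), (240, 319, -1)]
```

View pics/crop1.png

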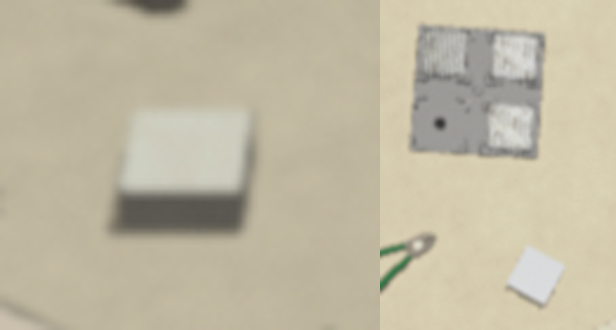

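carry_out --pt "-0.9 -0.8 0.3 0.337 1" --pt "-0.9 -0.8 0.3 0.337 1" --pt "-0.9 -0.8 0.3 0.337 1" --pt "-0.9 -0.8 0.3 0.337 1" --pt "-0.9 -0.8 0.3 0.337 1" --pt "-0.9 -0.8 0.3 0.337 1" --force 20

```text
clock: 1.4
position: [0.2943, 0.4328, 0.2086]
ee_rot: [0.254, 0.967, 0.0, -0.0]
ft_force: [-0.5, 0.4, 0.1]
grip_width: 0.999
grasp_force: 0.0
```

```bash
python3 - <<'E'
from h import *
c=camera("wrist"); save(c,"w1"); o=manip.get_obs(); print(o["position"],o["ee_rot"],o["clock"],"cam",-c["R"].T@c["t"],"axis",c["R"][2],c["vertical_fov"])
for n in("loose_heat_sink","tray"): print([(b["position"],b["conf"]) for b in boxes_of(n,c)])
E
```

```text
[0.29436945 0.43267378 0.20855933] [ 2.53744573e-01  9.67271202e-01  3.35025582e-04 -4.22126145e-05] 1.45 cam [0.23080701 0.46919231 0.328516  ] axis [ 0.25761646 -0.14445435 -0.95538825] 62.53705781100163
[([0.3453, 0.3276, 0.0207], 0.73)]
[([0.4972, 0.4045, 0.0023], 0.94)]
```

View pics/w1.png

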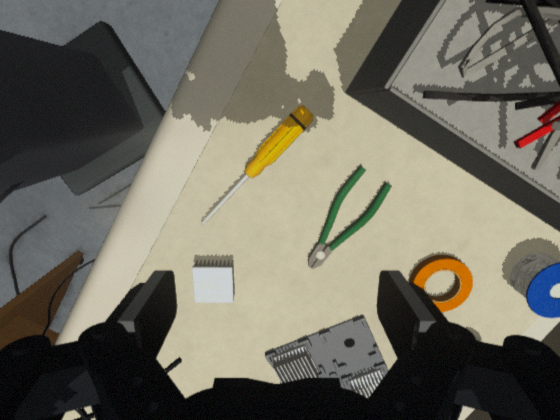

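carry_out --pt "-0.75 -0.44 0.3 0 0.3" --pt "-0.75 -0.44 0.3 0 0.3" --pt "-0.75 -0.44 0.9 0 0.3" --pt "-0.75 -0.44 0.9 0 0.3" --pt "-0.75 -0.44 0.9 0 0.3" --pt "-0.75 -0.44 0.9 0 0.3"

```text
clock: 2.3
position: [0.3609, 0.3198, 0.0747]
ee_rot: [0.254, 0.967, 0.001, 0.0]
ft_force: [0.2, -0.1, 0.1]
grip_width: 0.655
grasp_force: 0.0
```

```bash
cat >> h.py <<'E'
def toolframe():
    o=manip.get_obs(); R=Ro.from_quat(o["ee_rot"]).as_matrix(); return o,R,np.array(o["position"])
def patch(c,z0,z1,r=.05,ctr=None):
    """rect of points in z band, in tool frame (mm)"""
    o,R,p=toolframe(); P=cloud(c).reshape(-1,3)
    if ctr is None: ctr=p
    m=(P[:,2]>z0)&(P[:,2]<z1)&(np.linalg.norm(P[:,:2]-np.array(ctr)[:2],axis=1)<r)
    Q=(P[m]-p)@R*1000; return Q
E
python3 - <<'E'
from h import *
c=camera("wrist"); save(c,"w2"); o,R,p=toolframe(); print(p,o["grip_width"],o["clock"])
for b in boxes_of("loose_heat_sink",c)[:2]: print(b["conf"],(np.array(b["position"])-p)@R*1000)
for b in outline_of("loose_heat_sink",c)[:1]:
    P=cloud(c)[b["region"]]; P=P[(P[:,2]>.014)&(P[:,2]<.026)]; Q=((P-p)@R*1000)
    print(len(Q),np.percentile(Q,[1,50,99],axis=0).round(1),cv2.minAreaRect(Q[:,:2].astype(np.float32)))
E
```

```text
[0.36112155 0.31999065 0.07502694] 0.6563869253346106 2.35
0.67 [15.6177423   1.38697824 53.92436591]
5276 [[ -8.1 -17.6  54.5]
 [ 12.7   1.8  56. ]
 [ 31.2  21.5  57.9]] ((11.370372772216797, 1.9599895477294922), (40.49142074584961, 40.095115661621094), 0.45655557513237)
```

View pics/w2.png

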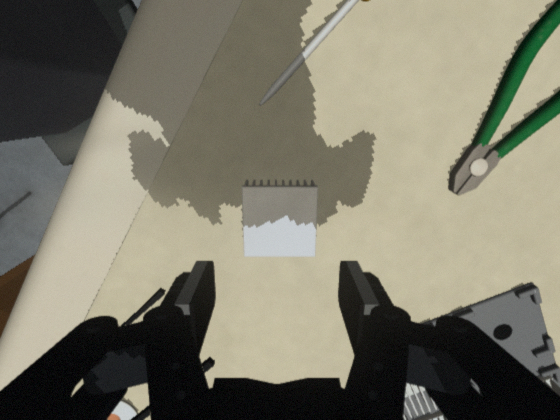

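carry_out --pt "-0.015 0.013 0.2 0 0.2" --pt "-0.015 0.013 0.29 0 0.2" --pt "-0.015 0.013 0.32 0 0.2" --pt "-0.015 0.013 0.335 0 0.2" --pt "-0.015 0.013 0.335 0 0.2"

```text
clock: 3.08
position: [0.3637, 0.3194, 0.0236]
ee_rot: [0.255, 0.967, 0.0, 0.0]
ft_force: [0.3, 0.2, 0.8]
grip_width: 0.598
grasp_force: 0.0
```

carry_out --pt "0 0 0.015 0 0.2" --pt "0 0 0.03 0 0.2" --pt "0 0 0.03 0 0.2"

```text
clock: 3.45
position: [0.3636, 0.3193, 0.0188]
ee_rot: [0.255, 0.967, 0.0, 0.0]
ft_force: [-1.3, -0.4, 4.6]
grip_width: 0.599
grasp_force: 2.3
```

carry_out --pt "0 0 -0.09 0 0.2" --pt "0 0 -0.09 0 0.2" --pt "0 0 -0.09 0 -0.3" --pt "0 0 -0.09 0 -0.3" --pt "0 0 -0.09 0 -0.3" --pt "0 0 -0.09 0 -0.3" --pt "0 0 -0.09 0 -0.3" --force 20

```text
clock: 4.32
position: [0.3636, 0.3194, 0.0325]
ee_rot: [0.255, 0.967, 0.0, 0.0]
ft_force: [-1.4, -1.9, 8.9]
grip_width: 0.461
grasp_force: 19.3
```

carry_out --pt "0 0 -0.1 0 -0.3" --pt "0 0 -0.3 0 -0.3" --pt "0 0 -0.6 0.2 -0.3" --pt "0 0 -0.9 0.5 -0.3" --pt "0 0 -1 0.8 -0.3" --pt "0 0 -1 1 -0.3" --pt "0 0 -1 1 -0.3" --pt "0 0 -1 1 -0.3"

```text
clock: 5.32
position: [0.3633, 0.319, 0.1821]
ee_rot: [0.495, 0.869, -0.0, -0.0]
ft_force: [0.1, -0.8, -0.0]
grip_width: 0.457
grasp_force: 20.9
```

carry_out --pt "0.25 0.2 0 0.03 -0.3" --pt "0.5 0.4 0 0.03 -0.3" --pt "0.75 0.6 0 0.03 -0.3" --pt "0.95 0.8 0 0.03 -0.3" --pt "1 0.9 0 0.03 -0.3" --pt "1 0.9 0 0.03 -0.3"

```text
clock: 6.08
position: [0.4037, 0.5173, 0.181]
ee_rot: [0.502, 0.865, -0.001, 0.0]
ft_force: [-1.2, -1.1, -0.3]
grip_width: 0.461
grasp_force: 20.9
```

```bash
python3 - <<'E'
from h import *
c=camera("wrist"); save(c,"w3"); o,R,p=toolframe(); print(p,R[:,0],o["grip_width"],o["clock"],o["ft_force"])
P=cloud(c).reshape(-1,3); Q=(P-p)@R*1000
m=(P[:,2]>.108)&(P[:,2]<.135)&(abs(Q[:,1])<60)&(Q[:,0]>40); print("walltop",m.sum())
for y0 in range(-60,60,20):
    s=Q[m&(Q[:,1]>y0)&(Q[:,1]<y0+20)]; 
    if len(s)>5: print(y0,np.percentile(s,[2,50,98],axis=0).round(1).tolist())
g=(abs(Q[:,1])<19)&(Q[:,0]>-20)&(Q[:,0]<45)&(Q[:,2]>5)&(Q[:,2]<45)
print("sink",g.sum(),np.percentile(Q[g],[1,50,99],axis=0).round(1).tolist())
E
```

```text
[0.403663   0.51648108 0.1813132 ] [-4.94466502e-01  8.69196307e-01 -8.11552110e-04] 0.4584891510041579 6.125 [ 0.59170422 -1.14344768 -0.43457783]
walltop 1412
-60 [[83.4, -59.5, 58.9], [84.3, -50.0, 60.6], [85.3, -40.2, 71.3]]
-40 [[83.5, -39.4, 58.8], [84.3, -30.4, 60.7], [85.4, -20.4, 73.0]]
-20 [[83.7, -19.5, 58.8], [84.4, -9.4, 60.5], [85.8, -0.1, 67.2]]
0 [[83.8, 0.4, 58.8], [84.7, 10.1, 60.4], [85.8, 19.5, 68.6]]
20 [[83.9, 20.5, 59.0], [84.8, 30.1, 60.6], [85.8, 39.7, 70.7]]
40 [[84.0, 40.5, 59.0], [84.8, 50.0, 60.6], [85.9, 59.6, 72.4]]
sink 8338 [[-4.9, -17.5, 8.8], [17.3, 0.3, 14.0], [35.2, 18.6, 29.9]]
```

View pics/w3.png

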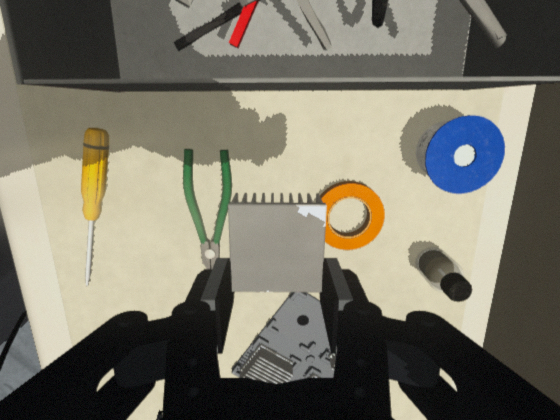

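carry_out --pt "0.2 0 0 0 -0.3" --pt "0.4 0 0 0 -0.3" --pt "0.4 0 0.1 0 -0.3" --pt "0.4 0 0.17 0 -0.3" --pt "0.4 0 0.19 0 -0.3" --pt "0.4 0 0.21 0 -0.3" --pt "0.4 0 0.21 0 -0.3"

```text
clock: 7.0
position: [0.3757, 0.5677, 0.1516]
ee_rot: [0.504, 0.864, 0.0, 0.001]
ft_force: [0.1, -3.7, 6.3]
grip_width: 0.459
grasp_force: 22.5
```

carry_out --pt "0 0 0.02 0 -0.3" --pt "0 0 0.04 0 -0.3" --pt "0 0 0.06 0 -0.3" --pt "0 0 0.08 0 -0.3" --pt "0 0 0.1 0 -0.3" --pt "0 0 0.1 0 -0.3"

```text
clock: 7.75
position: [0.3763, 0.5671, 0.1369]
ee_rot: [0.504, 0.863, 0.0, 0.001]
ft_force: [0.4, -6.2, 7.5]
grip_width: 0.457
grasp_force: 30.0
```

```bash
cat >> h.py <<'E'
def side(c,yr=17):
    o,R,p=toolframe(); P=cloud(c).reshape(-1,3); Q=(P-p)@R*1000
    g=(abs(Q[:,1])<yr)&(Q[:,0]>-35)&(Q[:,0]<60)&(Q[:,2]>-40)&(Q[:,2]<60)
    Q=Q[g]; print(p.round(4),o["clock"],o["ft_force"].round(1),o["grip_width"])
    for x in range(-35,60,5):
        s=Q[(Q[:,0]>=x)&(Q[:,0]<x+5)]
        if len(s)>15: print(x,len(s),np.percentile(s[:,2],[3,50,97]).round(1))
E
python3 - <<'E'
from h import *
c=camera("wrist"); save(c,"w4"); side(c)
E
```

```text
[0.3763 0.5671 0.1369] 7.8 [ 0.6 -7.1  8.8] 0.4594643505261498
-10 377 [11.2 12.6 14.2]
-5 532 [ 8.2  9.8 11.5]
0 575 [5.1 6.8 8.4]
5 645 [2.1 3.8 5.5]
10 712 [-1.   0.7  2.4]
15 818 [-4.1 -2.3 14.5]
20 1085 [-7.1 -5.2 15.5]
25 3233 [-6.6 16.7 57.1]
30 615 [ 1.4  5.9 10.7]
55 58 [38.5 39.8 43.5]
```

carry_out --pt "0 0 0.02 0 -0.3" --pt "0 0 0.04 0 -0.3" --pt "0 0 0.06 0 -0.3" --pt "0 0 0.08 0 -0.3" --pt "0 0 0.1 0 -0.3" --pt "0 0 0.12 0 -0.3" --pt "0 0 0.12 0 -0.3"

```text
clock: 8.68
position: [0.3777, 0.5672, 0.1197]
ee_rot: [0.505, 0.863, 0.001, 0.001]
ft_force: [3.2, -6.5, 10.2]
grip_width: 0.46
grasp_force: 40.2
```

```bash
python3 - <<'E'
from h import *
c=camera("wrist"); save(c,"w5"); side(c)
E
```

```text
[0.3777 0.5672 0.1197] 8.725 [ 3.3 -6.9 10.5] 0.4597427859971111
-10 37 [12.  13.2 15. ]
-5 86 [ 4.7  6.4 17.5]
0 159 [-4.8  0.7 18.1]
5 369 [-12.3   2.   18.6]
10 913 [-19.  -14.   15.9]
15 1752 [-18.7 -16.1   7.5]
20 904 [-15.  -11.5   2.7]
25 4245 [-10.5  12.5  56. ]
30 40 [-9.2 -8.2 -7.3]
55 31 [21.8 23.2 26.5]
```

carry_out --pt "0.02 0 0 0 -0.3" --pt "0.04 0 0 0 -0.3" --pt "0.055 0 0 0 -0.3" --pt "0.055 0 0 0 -0.3"

```text
clock: 9.22
position: [0.3768, 0.5688, 0.1181]
ee_rot: [0.507, 0.862, -0.003, 0.004]
ft_force: [8.7, -24.8, 12.0]
grip_width: 0.46
grasp_force: 44.9
```

```bash
python3 - <<'E'
from h import *
c=camera("wrist"); save(c,"w6"); side(c)
E
```

```text
[0.3768 0.5688 0.1181] 9.275 [  7.7 -23.9  10.5] 0.4635077174988452
-5 40 [ 9.7 14.9 18.5]
0 150 [ 1.   9.4 19.2]
5 348 [-6.5  3.6 19. ]
10 1842 [-20.  -18.2  12. ]
15 1123 [-18.  -14.3   6.5]
20 862 [-15.  -12.1  -0.2]
25 4371 [-10.9  13.5  55.9]
55 56 [19.1 20.5 24.7]
```

View pics/w6.png

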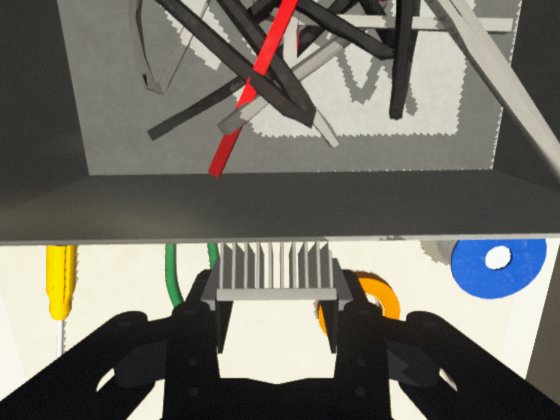

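carry_out --pt "-0.03 0 0 0 -0.3" --pt "-0.03 0 0 0 -0.08" --pt "-0.03 0 0 0 -0.08" --force 20

```text
clock: 9.65
position: [0.3768, 0.5685, 0.1182]
ee_rot: [0.505, 0.863, -0.0, 0.003]
ft_force: [8.0, -9.6, 3.9]
grip_width: 0.467
grasp_force: 34.3
```

```bash
python3 - <<'E'
from h import *
c=camera("wrist"); save(c,"w7"); side(c); o=manip.get_obs(); print(o["grasp_force"],o["torque"],o["joint_pos"].round(2))
E
```

```text
[0.3768 0.5685 0.1182] 9.7 [ 5.6 -8.6  4.3] 0.4589869262530457
-5 38 [10.  14.9 18.1]
0 151 [ 1.5  9.5 19.6]
5 333 [-6.5  3.8 18.9]
10 1773 [-19.9 -18.2  12.4]
15 1145 [-18.3 -14.3   6.5]
20 840 [-15.1 -12.2  -0.9]
25 4304 [-11.   13.2  55.9]
55 59 [19.6 20.9 25.4]
34.275362491607666 [-1.74323591 -1.32790179  0.02715401] [-1.13  0.55  0.1   1.45 -0.05  1.15 -0.51]
```

carry_out --pt "0 0 0 0 -0.065" --pt "0 0 0 0 -0.065"

```text
clock: 9.95
position: [0.3741, 0.5707, 0.1177]
ee_rot: [0.504, 0.864, -0.0, 0.001]
ft_force: [4.5, -2.8, 0.7]
grip_width: 0.466
grasp_force: 4.2
```

carry_out --pt "0.01 0 0 0 -0.065" --pt "0.02 0 0 0 -0.065" --pt "0.02 0 0 0 -0.065"

```text
clock: 10.32
position: [0.3719, 0.5739, 0.1174]
ee_rot: [0.504, 0.864, -0.0, 0.001]
ft_force: [4.1, -4.1, 0.3]
grip_width: 0.466
grasp_force: 4.6
```

```bash
python3 - <<'E'
from h import *
c=camera("wrist"); save(c,"w8"); side(c); o=manip.get_obs(); print(o["grasp_force"])
E
```

```text
[0.3718 0.5738 0.1174] 10.375 [ 4.  -3.9 -1.1] 0.4653694909189591
-10 85 [ 9.  12.8 17. ]
-5 322 [-2.2  4.7 17.9]
0 1414 [-20.8 -13.4  15. ]
5 1761 [-20.2 -17.6  14.6]
10 1063 [-17.9 -14.1   7.9]
15 1500 [-15.5  -4.3  27.1]
20 3678 [-12.   19.4  56.8]
45 64 [19.  20.3 24.6]
50 128 [18.7 20.2 22.6]
55 271 [ 7.2 11.4 20.3]
4.6873050928115845
```

View pics/w8.png

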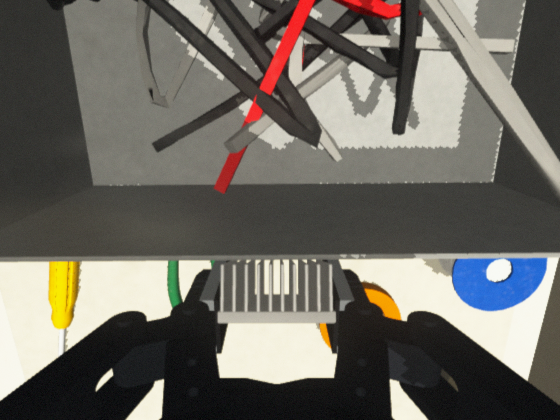

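carry_out --pt "0.01 0 0 0 -0.065" --pt "0.02 0 0 0 -0.065" --pt "0.03 0 0 0 -0.065" --pt "0.03 0 0 0 -0.065"

```text
clock: 10.88
position: [0.3697, 0.5774, 0.1172]
ee_rot: [0.504, 0.864, -0.001, 0.001]
ft_force: [3.7, -3.9, -0.7]
grip_width: 0.468
grasp_force: 5.1
```

```bash
cat >> h.py <<'E'
def tilt(c):
    """fit the B end top face of the held sink: dense front between base corner and fin tips"""
    o,R,p=toolframe(); P=cloud(c).reshape(-1,3); Q=(P-p)@R*1000
    g=(abs(Q[:,1])<17)&(Q[:,0]>-30)&(Q[:,0]<40)&(Q[:,2]>-40)&(Q[:,2]<15); Q=Q[g]
    xs=np.arange(-30,40,1.5); e=np.array([(x+.75,np.percentile(s[:,2],2)) for x in xs for s in [Q[(Q[:,0]>=x)&(Q[:,0]<x+1.5)]] if len(s)>20])
    i=e[:,1].argmin(); x0,z0=e[i]; s=e[(e[:,0]>x0+1)&(e[:,0]<x0+15)]; a=np.degrees(np.arctan(np.polyfit(s[:,0],s[:,1],1)[0]))
    print("B/base corner",e[i].round(1),"theta",round(90-a,1),e.round(1).tolist())
E
python3 - <<'E'
from h import *
c=camera("wrist"); tilt(c); o=manip.get_obs(); print(o["grasp_force"],o["ft_force"])
E
```

```text
B/base corner [ -0.8 -20.5] theta 69.0 [[-9.8, 10.2], [-8.2, 6.4], [-6.8, 2.5], [-5.2, -1.8], [-3.8, -5.4], [-2.2, -19.9], [-0.8, -20.5], [0.8, -20.3], [2.2, -19.8], [3.8, -18.9], [5.2, -18.4], [6.8, -18.0], [8.2, -17.3], [9.8, -17.0], [11.2, -16.2], [12.8, -15.6], [14.2, -15.0], [15.8, -13.8], [17.2, -13.9]]
5.072707012295723 [ 4.24844673 -4.60763446 -1.27671004]
```

carry_out --pt "0.015 0 0 0 -0.065" --pt "0.03 0 0 0 -0.065" --pt "0.045 0 0 0 -0.065" --pt "0.06 0 0 0 -0.065" --pt "0.06 0 0 0 -0.065"

```text
clock: 11.55
position: [0.3678, 0.5808, 0.1171]
ee_rot: [0.505, 0.863, -0.004, 0.003]
ft_force: [5.1, -22.9, 7.4]
grip_width: 0.463
grasp_force: 12.9
```

```bash
python3 - <<'E'
from h import *
c=camera("wrist"); tilt(c); o=manip.get_obs(); print(o["grasp_force"],o["ft_force"])
E
```

```text
B/base corner [ -5.2 -20.2] theta 71.5 [[-12.8, 9.5], [-11.2, 5.1], [-9.8, 0.6], [-8.2, -3.6], [-6.8, -19.3], [-5.2, -20.2], [-3.8, -19.9], [-2.2, -19.6], [-0.8, -18.9], [0.8, -18.4], [2.2, -18.0], [3.8, -17.2], [5.2, -16.8], [6.8, -16.5], [8.2, -16.0], [9.8, -15.3], [11.2, -14.5], [12.8, -13.5]]
12.940189428627491 [  5.61407968 -22.37948444   8.43405906]
```

carry_out --pt "-0.05 0 0 0 -0.065" --pt "-0.1 0 0 0 -0.3" --pt "-0.15 0 -0.05 0 -0.3" --pt "-0.15 0 -0.15 0 -0.3" --pt "-0.3 0 -0.3 0 -0.3" --pt "-0.5 -0.2 -0.3 0 -0.3" --pt "-0.8 -0.5 -0.3 0 -0.3" --pt "-1 -0.8 -0.3 0 -0.3" --pt "-1 -0.9 -0.3 0 -0.3" --pt "-1 -0.9 -0.3 0 -0.3"

```text
clock: 12.85
position: [0.3202, 0.3907, 0.164]
ee_rot: [0.503, 0.865, 0.001, -0.0]
ft_force: [-0.9, -0.4, -0.7]
grip_width: 0.464
grasp_force: 22.9
```

```bash
python3 - <<'E'
from h import *
c=camera("wrist"); tilt(c); o,R,p=toolframe(); print(o["grasp_force"],o["ft_force"],p,"dxyz to target mm",(np.array([.345,.335,.0245])-p)@R*1000)
E
```

```text
B/base corner [ -5.2 -20.5] theta 71.0 [[-12.8, 9.5], [-11.2, 4.7], [-9.8, 0.4], [-8.2, -4.3], [-6.8, -19.7], [-5.2, -20.5], [-3.8, -20.2], [-2.2, -20.0], [-0.8, -19.1], [0.8, -18.3], [2.2, -18.1], [3.8, -17.4], [5.2, -17.2], [6.8, -16.7], [8.2, -16.2], [9.8, -15.8], [11.2, -15.2], [12.8, -14.8]]
22.947804629802704 [ 0.24855825 -0.35109668 -0.50311923] [0.32075963 0.39116735 0.16381019] dxyz to target mm [-61.01247201  -7.03868444 139.20355871]
```

carry_out --pt "-0.4 -0.05 0.2 0 -0.3" --pt "-0.4 -0.05 0.5 0 -0.3" --pt "-0.4 -0.05 0.8 0 -0.3" --pt "-0.4 -0.05 0.87 0 -0.3" --pt "-0.4 -0.05 0.9 0 -0.3" --pt "-0.4 -0.05 0.92 0 -0.3" --pt "-0.4 -0.05 0.93 0 -0.3" --pt "-0.4 -0.05 0.93 0 -0.3"

```text
clock: 13.9
position: [0.3441, 0.3341, 0.0237]
ee_rot: [0.503, 0.864, 0.001, 0.0]
ft_force: [0.1, 0.0, 0.1]
grip_width: 0.471
grasp_force: 22.9
```

carry_out --pt "0 0 0.007 0 -0.3" --pt "0 0 0.014 0 -0.3" --pt "0 0 0.014 0 -0.3"

```text
clock: 14.28
position: [0.3442, 0.3343, 0.0231]
ee_rot: [0.503, 0.864, 0.001, -0.0]
ft_force: [-7.9, -7.6, 29.5]
grip_width: 0.465
grasp_force: 26.5
```

carry_out --pt "-0.01 0 0 0 -0.07" --pt "-0.025 0 0 0 -0.07" --pt "-0.04 0 0 0 -0.07" --pt "-0.055 0 0 0 -0.07" --pt "-0.055 0 0 0 -0.07"

```text
clock: 14.9
position: [0.3486, 0.3295, 0.0231]
ee_rot: [0.503, 0.864, 0.003, -0.0]
ft_force: [-3.2, 4.4, 14.3]
grip_width: 0.463
grasp_force: 20.9
```

```bash
python3 - <<'E'
from h import *
c=camera("wrist"); save(c,"w9"); tilt(c); o,R,p=toolframe(); print(o["grasp_force"],o["ft_force"],p)
E
```

```text
B/base corner [ -5.2 -20.5] theta 70.5 [[-12.8, 10.2], [-11.2, 6.3], [-9.8, 1.5], [-8.2, -3.4], [-6.8, -19.8], [-5.2, -20.5], [-3.8, -20.4], [-2.2, -20.1], [-0.8, -19.4], [0.8, -18.8], [2.2, -18.4], [3.8, -17.5], [5.2, -17.3], [6.8, -16.7], [8.2, -16.4], [9.8, -16.1], [11.2, -15.6], [12.8, -15.2]]
20.878318548202515 [-3.69084907  4.14805804 14.12393397] [0.34861715 0.3294655  0.02311338]
```

carry_out --pt "0 0 -0.003 0 -0.063" --pt "-0.015 0 -0.003 0 -0.063" --pt "-0.03 0 -0.003 0 -0.063" --pt "-0.045 0 -0.003 0 -0.063" --pt "-0.06 0 -0.003 0 -0.063"

```text
clock: 15.58
position: [0.3524, 0.3184, 0.0213]
ee_rot: [0.503, 0.864, -0.0, -0.0]
ft_force: [-0.3, 0.1, 0.7]
grip_width: 0.467
grasp_force: 0.2
```

```bash
python3 - <<'E'
from h import *
c=camera("wrist"); save(c,"w10"); tilt(c); o,R,p=toolframe(); print(o["grasp_force"],o["ft_force"],p)
E
```

```text
B/base corner [ -5.2 -19.1] theta 90.3 [[-8.2, -17.7], [-6.8, -18.8], [-5.2, -19.1], [-3.8, -18.5], [-2.2, -18.9], [-0.8, -18.8], [0.8, -18.6], [2.2, -18.7], [3.8, -18.8], [5.2, -18.8], [6.8, -18.5], [8.2, -18.9], [9.8, -18.8], [11.2, -18.4], [12.8, -18.4]]
0.13604990439489484 [-0.14967825 -0.10198424  0.62790511] [0.35252028 0.31818984 0.02131373]
```

carry_out --pt "0 0 0 0 0.0" --pt "0 0 0 0 0.3" --pt "0 0 0 0 0.3" --pt "0 0 0 0 0.3" --pt "0 0 -0.1 0 0.3" --pt "-0.02 0 -0.22 0 0.3" --pt "-0.043 0 -0.22 0 0.3" --pt "-0.043 0 -0.22 0 0.3"

```text
clock: 16.62
position: [0.3556, 0.3129, 0.0545]
ee_rot: [0.503, 0.864, 0.0, 0.0]
ft_force: [-0.2, -0.2, -0.9]
grip_width: 0.657
grasp_force: 0.0
```

```bash
python3 - <<'E'
from h import *
c=camera("wrist"); save(c,"w11"); o,R,p=toolframe(); print(o["grip_width"],o["ft_force"],p)
P=cloud(c).reshape(-1,3); Q=(P-p)@R*1000
s=Q[(P[:,2]>.034)&(P[:,2]<.046)&(abs(Q[:,0])<30)&(abs(Q[:,1])<22)]; print(len(s),np.percentile(s,[1,50,99],axis=0).round(1), cv2.minAreaRect(s[:,:2].astype(np.float32)))
E
```

```text
0.6503691849353873 [-0.63376906  0.2865705   1.5586821 ] [0.3554016  0.31289555 0.05417864]
2356 [[ -1.6 -17.4  13.6]
 [  4.3   1.7  15.2]
 [ 18.1  20.8  20. ]] ((8.125064849853516, 1.838134765625), (39.751747131347656, 20.622209548950195), 89.91973876953125)
```

View pics/w11.png

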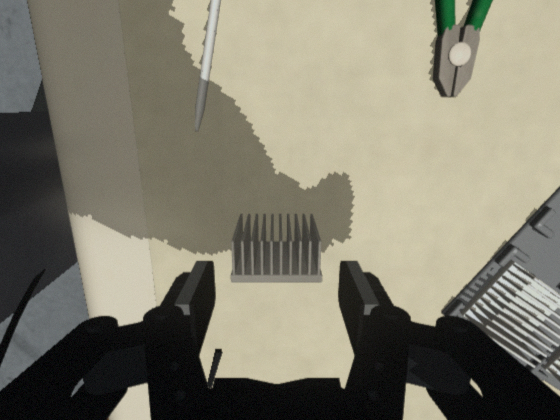

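carry_out --pt "0 0.012 0 0 0.3" --pt "0 0.012 0 0 0.1" --pt "0 0.012 0 0 -0.067" --pt "0 0.012 0 0 -0.067" --pt "0 0.012 0 0 -0.067"

```text
clock: 17.3
position: [0.357, 0.314, 0.0544]
ee_rot: [0.503, 0.864, 0.0, -0.0]
ft_force: [-1.1, 0.3, -1.7]
grip_width: 0.469
grasp_force: 2.4
```

carry_out --pt "0 0 0.008 0 -0.07" --pt "-0.01 0 0.01 0 -0.07" --pt "-0.025 0 0.01 0 -0.07" --pt "-0.04 0 0.01 0 -0.07" --pt "-0.04 0 0.01 0 -0.07"

```text
clock: 17.92
position: [0.3603, 0.3087, 0.053]
ee_rot: [0.503, 0.864, 0.0, 0.0]
ft_force: [-1.0, 0.3, 2.8]
grip_width: 0.465
grasp_force: 4.8
```

```bash
cat >> h.py <<'E'
def prof(c):
    o,R,p=toolframe(); P=cloud(c).reshape(-1,3); Q=(P-p)@R*1000; print(p.round(4),o["grasp_force"].round(1),o["ft_force"].round(1))
    g=(abs(Q[:,1])<17)&(Q[:,0]>-40)&(Q[:,0]<60)&(P[:,2]>.006)&(Q[:,2]>-10); Q=Q[g]
    for x in np.arange(-40,60,3):
        s=Q[(Q[:,0]>=x)&(Q[:,0]<x+3)]
        if len(s)>15: print(x+1.5,np.percentile(s[:,2],[3,50]).round(1),end=" ")
    print()
E
python3 - <<'E'
from h import *
c=camera("wrist"); prof(c)
E
```

```text
Traceback (most recent call last):
  File "h.py", line 33, in prof
    o,R,p=toolframe(); P=cloud(c).reshape(-1,3); Q=(P-p)@R*1000; print(p.round(4),o["grasp_force"].round(1),o["ft_force"].round(1))
                                                                                  ^^^^^^^^^^^^^^^^^^^^^^
AttributeError: 'float' object has no attribute 'round'
```

```bash
sed -i 's/o\["grasp_force"\].round(1)/round(o["grasp_force"],1)/' h.py; python3 - <<'E'
from h import *
c=camera("wrist"); prof(c)
E
```

```text
[0.3602 0.3088 0.053 ] 4.8 [0.2 0.1 1.7]
-2.5 [13.7 14.5] 0.5 [12.8 13.9] 3.5 [13.  20.6] 6.5 [12.4 34.6] 9.5 [11.8 19. ] 12.5 [11.3 17.4] 15.5 [10.9 17.1] 18.5 [11.2 20.6] 21.5 [27.4 37.2]
```

carry_out --pt "-0.015 0 0.005 0 -0.07" --pt "-0.03 0 0.01 0 -0.07" --pt "-0.045 0 0.012 0 -0.07" --pt "-0.06 0 0.018 0 -0.07" --pt "-0.06 0 0.018 0 -0.07"

```text
clock: 18.65
position: [0.3647, 0.3008, 0.0502]
ee_rot: [0.503, 0.864, 0.0, 0.0]
ft_force: [0.6, -0.7, 3.5]
grip_width: 0.463
grasp_force: 5.2
```

```bash
python3 - <<'E'
from h import *
c=camera("wrist"); prof(c)
E
```

```text
[0.3647 0.3009 0.0502] 5.2 [ 0.7 -0.9  2.6]
-2.5 [13.3 14. ] 0.5 [12.1 13.3] 3.5 [11.4 16.2] 6.5 [10.1 22.6] 9.5 [ 8.9 28.7] 12.5 [ 7.5 34.4] 15.5 [ 6.4 15.2] 18.5 [ 8.5 14.2] 21.5 [15.6 21.3] 24.5 [22.8 28. ] 27.5 [30.1 34.7] 30.5 [37.2 40.5]
```

carry_out --pt "-0.02 0 0.008 0 -0.07" --pt "-0.04 0 0.02 0 -0.07" --pt "-0.06 0 0.033 0 -0.07" --pt "-0.08 0 0.046 0 -0.07" --pt "-0.095 0 0.063 0 -0.07" --pt "-0.108 0 0.08 0 -0.07" --pt "-0.12 0 0.1 0 -0.07" --pt "-0.13 0 0.12 0 -0.07" --pt "-0.13 0 0.12 0 -0.07"

```text
clock: 19.82
position: [0.3739, 0.2839, 0.0319]
ee_rot: [0.503, 0.864, -0.0, -0.0]
ft_force: [0.1, -0.7, 0.7]
grip_width: 0.468
grasp_force: 7.4
```

```bash
python3 - <<'E'
from h import *
c=camera("wrist"); prof(c)
E
```

```text
[0.3738 0.284  0.0319] 7.3 [-0.1 -0.1  0. ]
0.5 [10.2 12.4] 3.5 [ 4.8 13.4] 6.5 [-2.6 13.9] 9.5 [-2.2 10.5] 12.5 [-0.6 11. ] 15.5 [ 0.7 12.7] 18.5 [ 2.3 15.2] 21.5 [ 3.9 16.7] 24.5 [ 5.3 18.6] 27.5 [ 6.6 15.9] 30.5 [ 8.1 10.1] 33.5 [ 9.4 11.4] 36.5 [10.7 12.6] 39.5 [12.1 13.8] 42.5 [13.5 14.6]
```

carry_out --pt "-0.007 0 0.02 0 -0.07" --pt "-0.013 0 0.04 0 -0.067" --pt "-0.018 0 0.055 0 -0.067" --pt "-0.02 0 0.066 0 -0.067" --pt "-0.02 0 0.066 0 -0.067"

```text
clock: 20.5
position: [0.3755, 0.2814, 0.0221]
ee_rot: [0.503, 0.864, -0.0, -0.0]
ft_force: [1.2, -0.2, 0.5]
grip_width: 0.468
grasp_force: 5.7
```

```bash
python3 - <<'E'
from h import *
c=camera("wrist"); prof(c)
E
```

```text
[0.3754 0.2815 0.0222] 5.7 [ 0.1 -0.  -0.1]
0.5 [ 7.7 12.1] 3.5 [-3.8 11.1] 6.5 [-3.6  8.5] 9.5 [-3.2  6.8] 12.5 [-2.7  8.9] 15.5 [-2.   8.7] 18.5 [-1.4  8.3] 21.5 [-1.   6.6] 24.5 [-0.4  2.7] 27.5 [0.1 1.7] 30.5 [0.4 2. ] 33.5 [0.9 2.5] 36.5 [1.4 3.1] 39.5 [2.1 3.7] 42.5 [2.4 3.8]
```

carry_out --pt "0 0 0.006 0 -0.066" --pt "0 0 0.006 0 -0.065" --pt "0 0 0.006 0 -0.064" --pt "0 0 0.006 0 -0.063" --pt "0 0 0.006 0 -0.062" --pt "0 0 0.006 0 -0.061" --pt "0 0 0.006 0 -0.06" --pt "0 0 0.006 0 -0.059" --pt "0 0 0.006 0 -0.058" --pt "0 0 0.006 0 -0.056"

```text
clock: 21.8
position: [0.3756, 0.2814, 0.0214]
ee_rot: [0.503, 0.864, 0.0, -0.0]
ft_force: [0.6, 0.1, 0.5]
grip_width: 0.47
grasp_force: 0.0
```

```bash
python3 - <<'E'
from h import *
c=camera("wrist"); prof(c)
E
```

```text
[0.3756 0.2814 0.0214] 0.0 [0.4 0.4 0. ]
0.5 [1.6 2.9] 3.5 [1.5 2.9] 6.5 [1.4 2.8] 9.5 [1.4 2.9] 12.5 [1.4 2.9] 15.5 [1.5 2.9] 18.5 [1.3 2.7] 21.5 [1.6 2.9] 24.5 [1.4 2.9] 27.5 [1.5 2.8] 30.5 [1.5 2.9] 33.5 [1.5 2.8] 36.5 [1.3 2.8] 39.5 [1.7 6. ]
```

carry_out --pt "0 0 0 0 0.2" --pt "0 0 0 0 0.2" --pt "0 0 -0.04 0 0.2" --pt "0.07 0 -0.04 0 0.2" --pt "0.133 0 -0.04 0 0.2" --pt "0.133 0 -0.04 0 0.2" --pt "0.133 0 -0.04 0 0.2"

```text
clock: 22.72
position: [0.3657, 0.2987, 0.0273]
ee_rot: [0.503, 0.864, -0.0, 0.0]
ft_force: [0.1, -0.0, 0.5]
grip_width: 0.6
grasp_force: 0.0
```

```bash
python3 - <<'E'
from h import *
c=camera("wrist"); o,R,p=toolframe(); print(p,o["grip_width"])
P=cloud(c).reshape(-1,3); Q=(P-p)@R*1000
s=Q[(P[:,2]>.015)&(P[:,2]<.026)&(abs(Q[:,0])<30)&(abs(Q[:,1])<22)]; print(len(s),np.percentile(s,[1,50,99],axis=0).round(1), cv2.minAreaRect(s[:,:2].astype(np.float32)))
E
```

```text
[0.36578512 0.29854621 0.02731123] 0.5970223585810878
3083 [[-19.8 -17.2   7. ]
 [  1.7   0.2   8.5]
 [ 19.9  20.5  12.2]] ((-0.16316604614257812, 1.6353263854980469), (40.71460723876953, 38.35400390625), 0.10679854452610016)
```

carry_out --pt "0 0 0 0 -0.3" --pt "0 0 0 0 -0.3" --pt "0 0 0 0 -0.3" --pt "0 0 -0.1 0 -0.3" --pt "0 0 -0.3 0.2 -0.3" --pt "0 0 -0.5 0.5 -0.3" --pt "0 0 -0.7 0.8 -0.3" --pt "0 0 -0.8 1 -0.3" --pt "0 0 -0.8 1 -0.3"

```text
clock: 23.9
position: [0.3662, 0.2993, 0.1491]
ee_rot: [0.709, 0.705, 0.002, -0.0]
ft_force: [0.2, -0.3, -1.2]
grip_width: 0.458
grasp_force: 20.5
```

carry_out --pt "0.2 0.2 0 0 -0.3" --pt "0.4 0.4 0 0 -0.3" --pt "0.6 0.6 0 0 -0.3" --pt "0.74 0.79 0 0 -0.3" --pt "0.74 0.79 0 0 -0.3" --pt "0.74 0.79 0 0 -0.3"

```text
clock: 24.65
position: [0.4844, 0.4082, 0.1465]
ee_rot: [0.709, 0.705, -0.001, -0.0]
ft_force: [-0.0, -0.6, -0.6]
grip_width: 0.463
grasp_force: 20.6
```

```bash
python3 - <<'E'
from h import *
c=camera("wrist"); save(c,"w12"); o,R,p=toolframe(); print(p,o["grip_width"],o["grasp_force"],R[:,0])
for b in boxes_of("sink_a",c): print("s",np.round(b["position"],3),round(b["conf"],2))
for b in boxes_of("tray",c): print("t",np.round(b["position"],3),round(b["conf"],2))
P=cloud(c)
for b in outline_of("tray",c)[:1]:
    Q=P[b["region"]]; Q=Q[(Q[:,2]>.002)&(Q[:,2]<.03)]; r=cv2.minAreaRect((Q[:,:2]*1000).astype(np.float32)); print(r,len(Q))
Q=(P.reshape(-1,3)-p)@R*1000; s=Q[(abs(Q[:,0])<30)&(abs(Q[:,1])<18)&(Q[:,2]<20)&(Q[:,2]>0)]; print("held",np.percentile(s,[1,50,99],axis=0).round(1))
E
```

```text
[0.48434754 0.40816607 0.14693689] 0.46094611451961554 20.566555559635162 [ 6.42407927e-03  9.99979098e-01 -7.30852953e-04]
s [0.56  0.358 0.019] 0.64
s [0.556 0.418 0.022] 0.57
s [0.483 0.412 0.131] 0.45
t [0.514 0.41  0.006] 0.75
t [0.558 0.415 0.02 ] 0.56
((526.0794677734375, 399.1332092285156), (78.86620330810547, 119.62590026855469), 85.4567642211914) 8383
held [[-18.4 -17.5   1.5]
 [  3.1  -3.4   9.3]
 [ 21.   17.   19.6]]
```

View pics/w12.png

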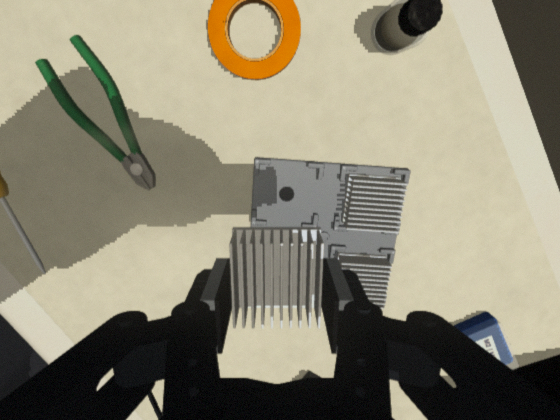

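carry_out --pt "0 0 0 -0.3 -0.3" --pt "0 0 0 -0.6 -0.3" --pt "0 0 0 -0.955 -0.3" --pt "0 0 0 -0.955 -0.3"

```text
clock: 25.35
position: [0.4849, 0.4087, 0.1478]
ee_rot: [0.514, 0.858, 0.0, -0.0]
ft_force: [-0.6, 0.3, -0.7]
grip_width: 0.469
grasp_force: 20.6
```

carry_out --pt "0 0 0 -0.3 -0.3" --pt "0 0 0 -0.6 -0.3" --pt "0 0 0 -0.955 -0.3" --pt "0 0 0 -0.955 -0.3"

```text
clock: 25.85
position: [0.485, 0.4087, 0.1476]
ee_rot: [0.287, 0.958, 0.0, -0.0]
ft_force: [-0.7, -0.4, -0.6]
grip_width: 0.462
grasp_force: 20.6
```

carry_out --pt "0 0 0 -0.3 -0.3" --pt "0 0 0 -0.6 -0.3" --pt "0 0 0 -0.955 -0.3" --pt "0 0 0 -0.955 -0.3" --pt "0 0 0 -0.955 -0.3"

```text
clock: 26.48
position: [0.485, 0.4088, 0.1474]
ee_rot: [0.043, 0.999, 0.0, -0.0]
ft_force: [-0.2, -0.2, -1.1]
grip_width: 0.46
grasp_force: 20.6
```

```bash
python3 - <<'E'
from h import *
c=camera("wrist"); save(c,"w13"); o,R,p=toolframe(); print(p,o["joint_pos"].round(2),o["grasp_force"],R[:,0])
P=cloud(c)
for b in outline_of("tray",c)[:2]:
    Q=P[b["region"]]; Q=Q[(Q[:,2]>.002)&(Q[:,2]<.03)]; r=cv2.minAreaRect((Q[:,:2]*1000).astype(np.float32)); print(r,len(Q),b["conf"],cv2.boxPoints(r).round(1).tolist())
np.save("P13.npy",P)
Q=(P.reshape(-1,3)-p)@R*1000; s=Q[(abs(Q[:,0])<30)&(abs(Q[:,1])<18)&(Q[:,2]<20)&(Q[:,2]>0)]; print("held",np.percentile(s,[1,50,99],axis=0).round(1))
E
```

```text
[0.48504606 0.40886069 0.14745706] [-0.77  0.42 -0.    1.56  0.    1.15  0.71] 20.554264783859253 [-9.96490687e-01  8.37036948e-02 -3.58949586e-05]
held [[-20.2 -15.2   7.4]
 [  1.7   1.6   9.1]
 [ 19.3  17.8  19.7]]
```

View pics/w13.png

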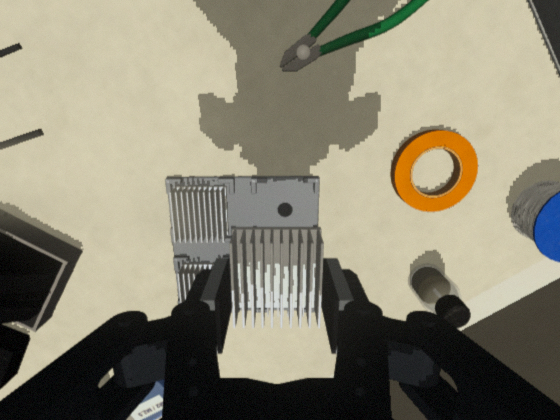

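```bash
cat > tr.py <<'E'
from h import *
def run(c):
    im=c["img"].astype(float); g=cv2.GaussianBlur(im,(3,3),0); ratio=(g[...,0]-g[...,2])/(g.sum(-1)+1)
    k=f(c); C=-c["R"].T@c["t"]
    def ray(u,v,z):
        d=c["R"].T@np.array([(u-c["cx"])/k,(v-c["cy"])/k,1]); return C+d*((z-C[2])/d[2])
    thr=.06; T=[];S=[]
    for u in range(180,312,4):
        col=ratio[150:205,u]; i=np.argmax(col<thr); 
        if 0<i: fr=(col[i-1]-thr)/(col[i-1]-col[i]); T.append(ray(u,150+i-1+fr,0.0))
    for v in range(186,224,2):
        row=ratio[v,290:345]; j=np.nonzero(row<thr)[0]; j=j[j<45].max()
        fr=(thr-row[j])/(row[j+1]-row[j]); S.append(ray(290+j+fr,v,.006))
    T=np.array(T);S=np.array(S); print(ratio[160,250],ratio[205,300],len(T),len(S))
    def line(A):
        for _ in range(3):
            m=A[:,:2].mean(0); d=np.linalg.svd(A[:,:2]-m)[2][0]; n=np.array([-d[1],d[0]]); r=(A[:,:2]-m)@n; A=A[abs(r)<max(.001,1.5*r.std())]
        return m,d,r.std(),len(A)
    a=line(T); b=line(S); print("x edge",a,np.degrees(np.arctan2(a[1][1],a[1][0])),"\ny edge",b,np.degrees(np.arctan2(b[1][1],b[1][0])))
    ty=a[1]*np.sign(a[1][1]); tx=np.array([ty[1],-ty[0]])
    corner=a[0]+ty*((b[0]-a[0])@ty)   # approx: foot of y edge
    # refine: intersection
    M=np.stack([a[1],-b[1]],1); s=np.linalg.solve(M,b[0]-a[0]); cor=a[0]+a[1]*s[0]
    print("corner",cor,"pocket",cor+.027*tx-.027*ty)
    o,R,p=toolframe(); t=np.r_[cor+.027*tx-.027*ty,0.004]; print("delta tool mm",(t-p)@R*1000,"tool x ang",np.degrees(np.arctan2(R[1,0],R[0,0])))
    P=cloud(c); q=P[185:222,235:312].reshape(-1,3); print("floor z",np.median(q[:,2]))
    # dark dot
    h=g.sum(-1)[190:230,265:305]; v,u=np.nonzero(h<h.min()+60); print("dot",ray(u.mean()+265,v.mean()+190,.004))
E
python3 - <<'E'
from tr import *
run(camera("wrist"))
E
```

```text
0.0656704679512387 0.0027100271002710027 30 19
x edge (array([0.46064691, 0.39675589]), array([0.28682683, 0.95798245]), np.float64(0.003358639818238896), 19) 73.33192179320098 
y edge (array([0.49056698, 0.44627449]), array([0.9769568 , 0.21343713]), np.float64(0.0026970823885964974), 13) 12.323853539004814
corner [0.47441671 0.44274611] pocket [0.49253791 0.40913626]
delta tool mm [ -7.47774935   0.81105269 143.44196468] tool x ang 175.3371561276153
floor z 0.003362667811928488
dot [0.49397107 0.41422628 0.004     ]
```

```bash
sed -i 's/thr=.06/thr=.03/' tr.py; python3 - <<'E'
from tr import *
c=camera("wrist"); run(c); P=cloud(c); m=((P[...,2]>.0028)&(P[...,2]<.013)).astype(np.uint8); m[230:]=0; m[:150]=0; m[:,:160]=0;m[:,330:]=0
Q=P[m>0]; r=cv2.minAreaRect((Q[:,:2]*1000).astype(np.float32)); 
b=np.load("P13.npy") if 0 else None
for y0 in np.arange(.33,.44,.01):
    s=Q[(Q[:,1]>y0)&(Q[:,1]<y0+.01)]; 
    if len(s)>10: print(round(y0,2),len(s),np.percentile(s[:,0],[1,3]).round(4),end=" ")
print()
for x0 in np.arange(.46,.5,.005):
    s=Q[(Q[:,0]>x0)&(Q[:,0]<x0+.005)]
    if len(s)>10: print(round(x0,3),len(s),np.percentile(s[:,1],[97,99.5]).round(4),end=" ")
E
```

```text
0.06456241032998565 0.0037815761609438815 33 19
x edge (array([0.46578034, 0.38457716]), array([-0.07769839, -0.99697691]), np.float64(0.0001985636496496303), 33) -94.45628150022903 
y edge (array([0.49113914, 0.44058438]), array([ 0.99644292, -0.08427046]), np.float64(7.804834465084092e-05), 19) -4.8340746859255415
corner [0.47028267 0.44234824] pocket [0.49510319 0.41333201]
delta tool mm [ -9.71133828   5.18849266 143.42152898] tool x ang 175.38802070990567
floor z 0.0033303692536929426
dot [0.49400464 0.41418652 0.004     ]
0.33 179 [0.4523 0.461 ] 0.34 217 [0.4477 0.4547] 0.35 258 [0.4553 0.4626] 0.36 420 [0.4567 0.4637] 0.37 544 [0.4591 0.4645] 0.38 461 [0.4652 0.4663] 0.39 517 [0.466  0.4664] 0.4 514 [0.4667 0.4674] 0.41 517 [0.4672 0.4681] 0.42 500 [0.4667 0.4688] 0.43 535 [0.4692 0.4695] 
0.46 252 [0.3779 0.4437] 0.465 700 [0.4327 0.4425] 0.47 646 [0.4408 0.4424] 0.475 527 [0.4402 0.4422] 0.48 517 [0.4392 0.4415] 0.485 494 [0.4396 0.4411] 0.49 513 [0.4387 0.4412] 0.495 481 [0.4382 0.4402]
```

```bash
python3 - <<'E'
from h import *
c=camera("wrist"); o,R,p=toolframe(); g=cv2.GaussianBlur(c["img"],(3,3),0).astype(float).sum(-1)
P=cloud(c); Q=(P-p)@R*1000
m=(abs(Q[...,0])<24)&(abs(Q[...,1])<24)&(Q[...,2]>5.5)&(Q[...,2]<10.5); s=Q[m]
for x0 in range(-22,24,4):
    t=s[(s[:,0]>=x0)&(s[:,0]<x0+4)]
    if len(t)>10: print(x0,len(t),np.percentile(t[:,1],[0,2,98,100]).round(1),np.median(t[:,2]).round(1))
print("x",np.percentile(s[:,0],[0,1,99,100]).round(1))
E
```

```text
-22 161 [-19.3 -19.2  18.5  18.7] 8.6
-18 236 [-19.6 -19.1  18.4  18.5] 8.6
-14 263 [-20.3 -20.   19.3  19.6] 8.7
-10 275 [-20.2 -20.1  19.5  19.6] 8.6
-6 303 [-20.2 -20.1  19.4  19.5] 8.6
-2 308 [-20.2 -20.1  19.5  19.6] 8.5
2 314 [-20.2 -20.1  19.5  19.6] 8.6
6 423 [-23.9 -23.3  23.3  24. ] 8.6
10 271 [-19.4 -19.2  18.2  18.5] 8.5
14 307 [-19.5 -19.1  18.4  18.5] 8.6
18 134 [-19.4 -19.1  18.2  18.4] 8.8
x [-21.3 -20.1  19.2  19.9]
```

carry_out --pt "-0.06 0.038 0.2 0 -0.3" --pt "-0.06 0.038 0.5 0 -0.3" --pt "-0.06 0.038 0.65 0 -0.3" --pt "-0.06 0.038 0.7 0 -0.3" --pt "-0.06 0.038 0.7 0 -0.3" --pt "-0.06 0.038 0.7 0 -0.3"

```text
clock: 27.48
position: [0.4951, 0.4145, 0.0439]
ee_rot: [0.039, 0.999, 0.001, 0.001]
ft_force: [0.3, 1.6, -0.5]
grip_width: 0.459
grasp_force: 20.5
```

```bash
python3 - <<'E'
from h import *
c=camera("wrist"); save(c,"w14"); o,R,p=toolframe(); print(p,o["ft_force"],"pocket rel",(np.array([.4950,.4135,.004])-p)@R*1000)
# re-measure the tray -x edge / +y rib from close depth
P=cloud(c); Q=(P-p)@R*1000; z=P[...,2]
m=(z>.0025)&(z<.012); 
for y0 in range(-30,34,6):
    s=Q[m&(Q[...,1]>=y0)&(Q[...,1]<y0+6)&(Q[...,0]>20)&(Q[...,0]<40)]
    if len(s)>10: print("x-edge",y0,len(s),np.percentile(s[:,0],[50,98]).round(1))
r=(z>.0065)&(z<.0105)&(Q[...,0]>20)&(Q[...,0]<40)&(abs(Q[...,1])<40); s=Q[r]; print("ribs",len(s)); print(np.histogram(s[:,1],np.arange(-40,41,2)))
E
```

```text
[0.49510083 0.41444099 0.04384662] [-0.10233578  0.70570703 -0.41836348] pocket rel [ 0.084753   -1.01163107 39.84492678]
x-edge -30 184 [24.5 30.6]
x-edge -24 209 [25.1 34.5]
x-edge -18 197 [24.9 33.1]
x-edge -12 180 [24.1 35.5]
x-edge -6 183 [23.9 27.7]
x-edge 0 172 [24.1 33.2]
x-edge 6 163 [24.  30.8]
x-edge 12 191 [24.8 34.4]
x-edge 18 205 [25.  34.4]
x-edge 24 89 [24.9 39.2]
x-edge 30 14 [27.4 36.6]
ribs 452
(array([11,  0,  0,  0,  0,  0, 11, 52, 47, 29, 31, 30, 27,  0,  0,  0,  0,
        0,  0,  0,  0,  0,  0,  0,  0,  0,  0, 24, 31, 27, 28, 47, 56,  1,
        0,  0,  0,  0,  0,  0]), array([-40, -38, -36, -34, -32, -30, -28, -26, -24, -22, -20, -18, -16,
       -14, -12, -10,  -8,  -6,  -4,  -2,   0,   2,   4,   6,   8,  10,
        12,  14,  16,  18,  20,  22,  24,  26,  28,  30,  32,  34,  36,
        38,  40]))
```

carry_out --pt "0 0 0.03 0 -0.3" --pt "0 0 0.05 0 -0.3" --pt "0 0 0.065 0 -0.3" --pt "0 0 0.075 0 -0.3" --pt "0 0 0.082 0 -0.3" --pt "0 0 0.082 0 -0.3"

```text
clock: 28.28
position: [0.4946, 0.4139, 0.0315]
ee_rot: [0.039, 0.999, 0.0, 0.0]
ft_force: [-4.9, -3.7, 12.5]
grip_width: 0.461
grasp_force: 22.1
```

carry_out --pt "0 0 0 0 -0.07" --pt "0 0 0 0 -0.06" --pt "0 0 0 0 0.0" --pt "0 0 0 0 0.1" --pt "0 0 0 0 0.1" --pt "0 0 -0.1 0 0.1" --pt "0 0 -0.3 0 0.1" --pt "0 0 -0.6 0 0.1" --pt "0 0 -0.8 0 0.1" --pt "0 0 -0.8 0 0.1"

```text
clock: 29.52
position: [0.4958, 0.415, 0.1544]
ee_rot: [0.039, 0.999, 0.002, 0.002]
ft_force: [-0.1, -0.9, 0.4]
grip_width: 0.551
grasp_force: 0.0
```

```bash
python3 - <<'E'
from h import *
c=camera("wrist"); save(c,"w15"); o,R,p=toolframe(); print(p,o["clock"])
P=cloud(c); Q=(P-np.array([.495,.4135,0]))@R*1000; z=P[...,2]*1000
m=(abs(Q[...,0])<30)&(abs(Q[...,1])<30)&(z>17)&(z<32); s=Q[m]; print("placed",len(s),cv2.minAreaRect(s[:,:2].astype(np.float32)))
A=np.c_[s[:,:2],np.ones(len(s))]; t=z[m]>22; print("plane",np.linalg.lstsq(A[t],z[m][t],rcond=None)[0], np.percentile(z[m],[2,50,98]))
m=(Q[...,0]>-100)&(Q[...,0]<30)&(Q[...,1]<100)&(Q[...,1]>-100)&(z>18)&(z<30)
k,l,st,ce=cv2.connectedComponentsWithStats(m.astype(np.uint8))
for i in range(1,k):
    if st[i,4]>200: q=Q[l==i]; print(st[i,4],cv2.minAreaRect(q[:,:2].astype(np.float32)),np.percentile(z[l==i],[50,98]).round(1))
E
```

```text
[0.49503721 0.41435439 0.15214847] 29.575
placed 999 ((-0.460113525390625, 0.12930870056152344), (40.144229888916016, 38.10981369018555), 0.09015482664108276)
plane [ 4.15351125e-04 -2.85647688e-03  2.31147507e+01] [17.57618059 22.92292278 24.31564079]
```

```bash
python3 -c "
from workcell import ticket; print(ticket.hand_in())"
```

```text
the job is handed in; nothing more can be done
None
```

The heat sink was stood on edge, released, re-gripped, and laid fins up, flat and aligned in the empty pocket, and the job is handed in at about 30 s; laying it down, one edge settled the last 6 mm or so as the grip was eased, I viewed 11 pictures (one over the limit), and I did not re-measure the other three sinks.

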